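Load a moisture can into the drying lane and latch its gate

TASK

Set the open aluminium moisture can upright on the front apron of the loading lane and push it along the lane floor, through the blue swing gate, until it stands inside and both blue leaves have closed behind it. Then slide the yellow gate fully shut across the lane until its spring catch drops behind it, and leave everything else on the bench where it is.

Things in the scene. Friction and masses are not known exactly. Their poses are not given: they have to be found in the camera images.
- lane: the loading lane, an aluminium and grey fixture fixed to the bench, open above. Origin on the bench top under it; x points along the lane from the front apron inwards, y to the left seen that way, z up (lane frame, mm). Floor 8 above the bench, x = -177 to 127, 115 wide. Sliding gate crosses at x = -55, its track runs right to y = -200; swing gate at x = -20; end wall's inner face x = 120
- apron (a point): centre of the apron, the open front part of the lane floor (8 mm above the bench): lane frame x = -130, y = 0; a thin yellow line marks it. Two flared guides, tops 28 mm above the bench, narrow the way from about 98 mm at x = -97 to 69 mm at x = -67
- swing_gate (a point): middle of the blue swing gate at floor level, lane frame x = -20, y = 0. Two leaves, hinged at y = +-36 mm, each 33 mm long, 4 mm thick, tops 40 mm above the bench (hinge bosses 54 mm)
- chamber (a point): point on the lane floor inside, lane frame x = 60, y = 0; a can centred here stands clear of the leaves. Side walls from x = -27 inwards, inner faces 68 mm apart, 5 mm thick, tops 45 mm above the bench
- can: the can to load: round open aluminium moisture can, 56 mm in diameter, 30 mm high, thin walls, 0.1 kg; origin at the centre of its underside, z up. Stands on the bench somewhere beside the lane, at a different place each time
- gate (a joint): opening of the yellow sliding gate in m: 0 = fully shut against its stop, 0.12 to 0.135 at the start (lane clear). It shuts along lane +y, stiffly (about 3.5 N); from 29 to 2.5 mm its steel tooth must also lift the spring catch (about 6 to 9 N in all). The catch drops behind the tooth when less than 2.5 mm is left, and then holds the gate
- gate_handle (a point): centre of the top of the gate's black upright knob, 16 mm in diameter, top 80 mm above the bench, standing on the gate plate (4 mm thick, 78 mm long, top edge 46 mm above the bench; a block 10 x 22 mm round the knob's foot ends at 48 mm). The knob is at lane x = -55; y = -30 mm when the gate is shut, less by the opening otherwise
- catch (a joint): lift of the brass spring catch with the red knob, in m: 0 = down (its rest, before and after), about 0.0075 while the gate's tooth passes under it
- catch_knob (a point): top of the red knob on the spring catch, 70 mm above the bench, lane frame x = -55, y = 60. Its bracket fills x = -64 to -26, y = 47 to 74, up to 56 mm above the bench
- leaf_left (a joint): angle of the left blue swing leaf, rad: 0 = shut across the lane; opens inwards only (towards lane +x), up to 1.5, when pushed; a weak spring closes it again
- leaf_right (a joint): angle of the right blue swing leaf, same meaning
- tape_roll: bystander: roll of yellow tape, 67 mm in diameter, 19 mm high; origin at the centre of its underside
- stopwatch: bystander: black stopwatch, 70 x 58 x 16 mm; origin at the centre of its underside
Mind the look-alikes: they are no part of the job. What is shaped like the can but purple is not meant.

How it is judged:
By the outcome, as a careful person would: the job done as asked, in the order asked, and still so for the second after the job is handed in, with the robot touching nothing.
It also fails if it takes over 70 s, if anything falls off the work surface, if the arm or the gripper's body presses on something with over 40 N, if the wrist force passes 120 N, or if a joint passes its speed limit or range.

ROBOT

A 6-joint arm with a two-finger parallel gripper is mounted at the origin on a cart in front of the work surface, level with it; the furniture and walls round the work are solid. World frame = base frame: x ahead of the robot, y to its left, z up, the work surface at z = 0. Lengths are in m, angles in rad, forces in N, time in s.
With the tool pointing down it reaches from about 0.35 to 0.975 m from the base axis. Payload 4.9 kg.
Tool frame: the origin (TCP) lies on the centre line of the jaws, within the pads' length; the fingertips stand 8 mm ahead of it and the grasp point (between the pads) lies 11 mm behind it; z points along the fingers, y is the direction in which the jaws open and shut (so a half turn about z gives the same grasp; the last joint's range is limited). The gripper opens to 85 mm and grips with 20 to 120 N. Pads are 22 mm wide; open, the fingers measure 114 mm over their backs; the gripper's body (76 mm by 85 mm) begins 54 mm behind the grasp point. The pads swing forward as they close: fully open they stand 13 mm farther back than shut.
Start: joints at [1.128, 0.053, 1.613, -0, 1.476, -0.119], TCP at [0.199, 0.593, 0.239] pointing down, gripper open.
Joint ranges: [-3.01, 3.01], [-1.01, 2.22], [0.06, 2.58], [-1.02, 4.17], [0.09, 2.62], [-3.14, 3.14]. Speed limits (rad/s): [2.57, 2.57, 3.14, 3.14, 3.14, 3.14].

INTERFACE

Orientations are given as a rotation vector (axis times angle).
In Python, from station import get_obs, get_image, calibration, finish_job gives the robot as it stands. The module is installed in compiled form; this text tells all that it offers.
- The arm moves only by the shell command python3 -m jog 'ROWS' [FORCE]. ROWS is JSON, a list of rows, each a list of 7 numbers: the shift along the tool's x, y, z in cm, then the turn, a rotation vector about the tool's x, y, z in rad, then the closure in counts, from 0 (fully open) to 255 (shut). In form: [[dx, dy, dz, ax, ay, az, jaw], ...]. A call has 1 to 8 rows; each row is the pose to reach, as a shift and turn from the pose measured when the call began, along the tool's axes at that moment; what a row does not reach only later rows make up. A row lasts 1/12 s, in which the tool goes at most 41.7 mm and 7.16 degrees, less where a joint would pass 70% of its speed; a pose out of reach is approached as far as the arm can. A call with a gripper value outside its range is refused whole. The fingers move at their own pace and stop on an object; FORCE is the grip in N (left out, the last holds). Time passes only in rows, so rows that repeat a pose let the fingers close. It gives the time, the measured TCP pose, the force and the opening at its end, in the units of the state.
- get_obs(): the state, without advancing time (a new reading comes with each control period).
- get_image(name): name is "scene" or "side" or "wrist"; returns the picture (420x560x3 uint8, red, green, blue); there is no depth.
- calibration(name): a dict with "vfov" (degrees; the focal length in pixels is half the picture's height over the tangent of half this angle, whatever the lens; pixels are square), "cx", "cy" (the principal point, pixels), "R" (3x3) and "t" (3): a world point X has camera coordinates R X + t. Camera axes: x right, y down, z forward; pixel columns grow to the right and rows downward; lengths in m; the calibration is good to about 2 mm. A picture is of the moment at which its call begins: read the wrist's pose just before it. calibration takes no time and is no camera call; for the wrist camera it gives the pose at the moment of the call.
- finish_job(): hands the job in, once; it reports no verdict.
The state is a dict: "t": time; "q": joint angles; "dq": joint speeds; "effort": joint torques, N m; "tool_pos": TCP position; "tool_rot": TCP orientation; "contact_force": force on the tool from outside, world axes, zero at the start; "wrist_torque": the same for the moment, N m; "opening": finger opening in m.
Only numpy, scipy, OpenCV 4.12 (cv2) and the standard library are available. Lean on these libraries where they do the work, as an engineer would, in place of code of your own. Each camera call takes 0.05 s, during which the arm holds its last target. There are 200 camera calls.

## Working session

There is one attempt and no reset: what is moved stays moved. The work goes in short steps, Python scripts to look and compute and a shell command to move; the robot and the scene stay as the last step left them, time stands still between calls to the robot, and variables do not carry over. Pictures are saved under pics/ and viewed, about 8 in all and at most 12, crops included, and the job is handed in when it is done.

```bash
mkdir -p pics; ls; python3 - <<'E'
from station import *
import cv2,numpy as np
o=get_obs();print(o['t'],o['tool_pos'],o['tool_rot'],o['opening'])
for n in("scene","side"):
    im=get_image(n);cv2.imwrite(f'pics/{n}0.png',im[:,:,::-1]);c=calibration(n);print(n,c)
E
```

```text
pics
0.0 [0.19858954 0.59197039 0.23805303] [-0.50623764 -3.09996495  0.00311371] 0.08561022657464795
scene {'vfov': 50.66870373769129, 'cx': 277.80864094739604, 'cy': 209.31074157687382, 'R': array([[-0.9050815 , -0.42500653,  0.01403303],
       [-0.34108675,  0.70587019, -0.62081164],
       [ 0.25394351, -0.56667161, -0.78383415]]), 't': array([0.49466211, 0.22335639, 1.00233914])}
side {'vfov': 48.43186124186357, 'cx': 267.67646630511774, 'cy': 212.36907806439052, 'R': array([[ 0.97542539, -0.21961178,  0.01777563],
       [-0.05982112, -0.34161827, -0.93793304],
       [ 0.21205363,  0.91382035, -0.34636055]]), 't': array([-0.55531405,  0.10525153,  1.2080058 ])}
```

View pics/scene0.png

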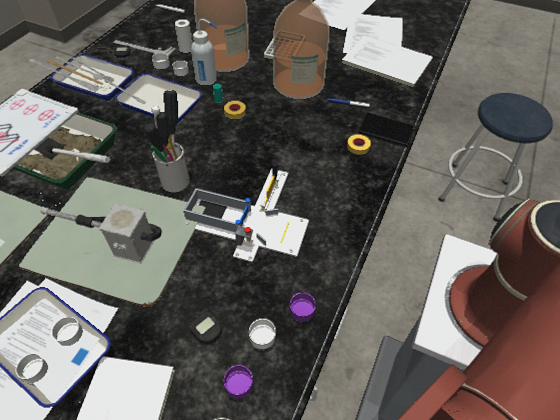

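View pics/side0.png

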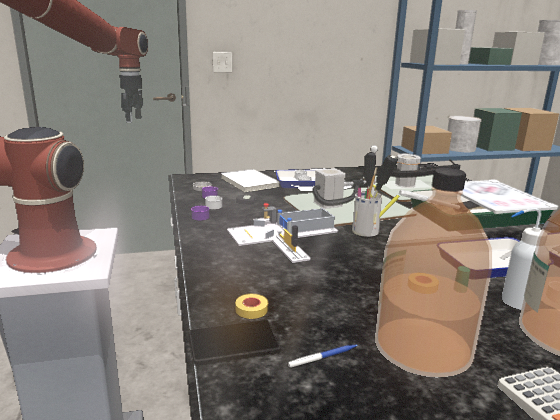

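Can candidates in the scene view: silver (262,333), purple (302,305) and (238,380), a cut-off ring (222,418), and silver rings in the tray (66,331) and (32,367). The silver one at (262,333) fits the description, so I'll check it in close crops along with the lane.

```bash
cat > h.py <<'E'
from station import *
import cv2,numpy as np
def K(c,h=420): return h/2/np.tan(np.radians(c['vfov']/2))
def ray(c,u,v,z):
    f=K(c);d=c['R'].T@np.array([(u-c['cx'])/f,(v-c['cy'])/f,1]);C=-c['R'].T@c['t']
    return C+d*(z-C[2])/d[2]
def proj(c,X):
    p=c['R']@np.array(X)+c['t'];f=K(c);return np.array([f*p[0]/p[2]+c['cx'],f*p[1]/p[2]+c['cy']])
E
python3 - <<'E'
from h import *
s=cv2.imread('pics/scene0.png');d=cv2.imread('pics/side0.png')
a=cv2.resize(s[165:265,180:320],None,fx=5.6,fy=5.6,interpolation=cv2.INTER_CUBIC)
cv2.imwrite('pics/lane.png',a[:600])
b=cv2.resize(s[285:420,180:330],None,fx=3,fy=3,interpolation=cv2.INTER_CUBIC)
e=cv2.resize(d[175:275,180:290],None,fx=3,fy=3,interpolation=cv2.INTER_CUBIC)
m=np.zeros((405,780,3),np.uint8);m[:405,:450]=b;m[:300,450:780]=e
cv2.imwrite('pics/cans.png',m)
c=calibration('scene')
for u,v,z in[(262,333,.015),(302,305,.015),(238,380,.015),(222,418,.015),(206,329,.01),(286,232,.008),(248,231,.07),(205,195,.045)]:print(u,v,ray(c,u,v,z).round(3))
E
```

```text
262 333 [0.449 0.286 0.015]
302 305 [0.398 0.19  0.015]
238 380 [0.449 0.394 0.015]
222 418 [0.443 0.469 0.015]
206 329 [0.563 0.328 0.01 ]
286 232 [0.514 0.02  0.008]
248 231 [0.579 0.097 0.07 ]
205 195 [0.74  0.029 0.045]
```

View pics/lane.png

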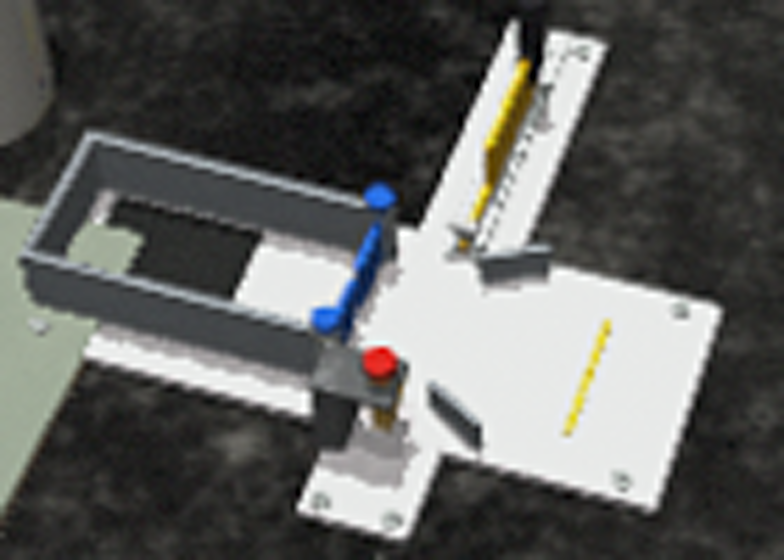

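View pics/cans.png

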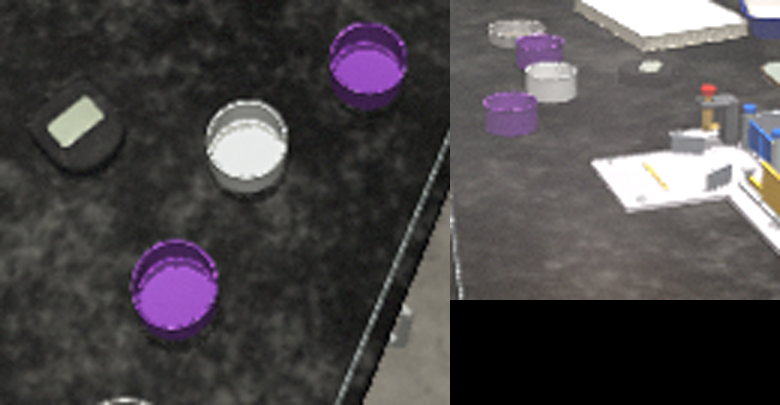

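The can is the silver one at scene (262,333). The ring at (222,418) looks like glass and the others are purple. The lane shows clearly: apron corners, line, red knob and blue bosses. Next I'll fit the lane pose from these points.

```bash
cat >> h.py <<'E'
def L2W(p,X): # p=(x,y,yaw), X in mm
    X=np.array(X,float)/1e3;c,s=np.cos(p[2]),np.sin(p[2]);return np.array([p[0]+c*X[0]-s*X[1],p[1]+s*X[0]+c*X[1],X[2]])
E
python3 - <<'E'
from h import *
from scipy.optimize import least_squares
c=calibration('scene')
P=[((720,303),(-177,-57.5,8)),((655,512),(-177,57.5,8)),((588,377),(-130,0,8)),((380,355),(-55,60,70)),((380,192),(-20,-36,54)),((327,316),(-20,36,54)),((92,133),(127,-39,45)),((22,258),(127,39,45))]
uv=[(180+a/5.6-.4,165+b/5.6-.4) for (a,b),_ in P]
f=lambda p:np.concatenate([proj(c,L2W(p,X))-q for (_,X),q in zip(P,uv)])
r=least_squares(f,[.6,0.05,0],loss='soft_l1')
r2=min((least_squares(f,[.63,.05,a],loss='soft_l1') for a in np.arange(-3,3,.5)),key=lambda r:r.cost)
print(r2.x,r2.cost);print(f(r2.x).reshape(-1,2).round(1))
p=r2.x;np.save('lane.npy',p)
# can: silver mask, top rim ellipse
s=cv2.imread('pics/scene0.png');m=(cv2.inRange(s[285:370,225:290],(105,105,105),(255,255,255)))
k=max(cv2.findContours(m,0,2)[0],key=cv2.contourArea);x,y,w,h=cv2.boundingRect(k);print(x+225,y+285,w,h)
from itertools import product
def bb(q):
    a=np.linspace(0,6.28,60);pts=np.array([proj(c,(q[0]+.028*np.cos(t),q[1]+.028*np.sin(t),z)) for t in a for z in(0,.03)]);return np.r_[pts.min(0),pts.max(0)]
q=least_squares(lambda q:bb(q)-np.array([x+225,y+285,x+224+w,y+284+h]),[.449,.286]);print(q.x,q.fun)
for n in[(-130,0,8),(60,0,8),(-55,-30-127,80)]:print(n,L2W(p,n))
g=(s[:,:,1]<60)&0
E
```

```text
[0.645695   0.03916175 0.13966844] 2.7228162534309037
[[ 0.6  0.4]
 [ 0.2 -0.8]
 [ 0.3  0. ]
 [ 0.4  0.6]
 [ 0.3  0.6]
 [-0.2  0.2]
 [-1.1 -0.8]
 [-1.3 -0.8]]
249 318 27 31
[0.44937371 0.28594452] [-0.33719287 -0.46044913  0.33898861  0.4219169 ]
(-130, 0, 8) [0.51696092 0.02106383 0.008     ]
(60, 0, 8) [0.70511074 0.04751464 0.008     ]
(-55, -157, 80) [ 0.6130873  -0.12396623  0.08      ]
```

```bash
cat > go.py <<'E'
# usage: go.py L x y z(mm lane, z above bench) | W x y z (m) -> row values
import sys
from h import *
from scipy.spatial.transform import Rotation as Ro
p=np.load('lane.npy');o=get_obs();v=list(map(float,sys.argv[2:5]))
X=L2W(p,v) if sys.argv[1]=='L' else np.array(v)
R=Ro.from_rotvec(o['tool_rot']);yw=p[2]
T=min((Ro.from_matrix(np.array([[s*-np.cos(yw),s*-np.sin(yw),0],[s*-np.sin(yw),s*np.cos(yw),0],[0,0,-1]]).T) for s in(1,-1)),key=lambda T:(R.inv()*T).magnitude())
P=np.array(o['tool_pos']);c,s=np.cos(yw),np.sin(yw);d=P-L2W(p,(0,0,0))
print('row',(R.inv().apply(X-P)*100).round(2),(R.inv()*T).as_rotvec().round(3),'lane now',(1e3*np.array([c*d[0]+s*d[1],-s*d[0]+c*d[1],P[2]])).round(1),'t',round(o['t'],2),'F',np.round(o['contact_force'],1),'op',round(o['opening'],4))
E
sed -i 's/-np.sin(yw),0\],\[s\*-np.sin/-np.sin(yw),0],[s*-np.sin/' go.py
python3 go.py W .449 .286 .15
```

```text
row [-33.48 -21.03   8.85] [-0.002 -0.001 -0.463] lane now [-365.8  609.7  238.2] t 0.1 F [0.  0.  0.8] op 0.0853
```

```bash
python3 -m jog '[[-4,-2.5,1,0,0,-0.1,0],[-8,-5,2,0,0,-0.2,0],[-12,-7.5,3,0,0,-0.3,0],[-15,-9.5,4,0,0,-0.4,0],[-18,-11.5,5,0,0,-0.463,0],[-21.5,-13.5,6,0,0,-0.463,0],[-25,-15.5,7,0,0,-0.463,0],[-28,-17.5,8,0,0,-0.463,0]]' 25; python3 go.py W .449 .286 .15
```

```text
t: 0.77
tool_pos: [0.4049, 0.3405, 0.1597]
tool_rot: [0.219, -3.133, 0.002]
contact_force: [0.9, 0.5, 1.1]
opening: 0.0859
row [-3.61 -6.01  0.97] [-0.001 -0.001 -0.   ] lane now [-196.5  331.9  159.7] t 0.77 F [0.9 0.5 1.1] op 0.0859
```

```bash
python3 -m jog '[[-2,-3,0.5,0,0,0,0],[-3.6,-6,1,0,0,0,0],[-3.6,-6,1,0,0,0,0],[-3.6,-6,1,0,0,0,0]]'; python3 go.py W .449 .286 .012; python3 - <<'E'
from h import *
c=calibration('wrist');im=get_image('wrist')[:,:,::-1];cv2.imwrite('pics/w1.png',im)
for z in(0,.03):print(proj(c,(.449,.286,z)))
m=(im.min(2)>110)&(im.max(2).astype(int)-im.min(2)<30)
n,l,st,ce=cv2.connectedComponentsWithStats(m.astype(np.uint8))
for s,e in zip(st[1:],ce[1:]):
    if s[4]>500:print(s,e,ray(c,*e,.01),ray(c,s[0]+s[2]/2,s[1]+s[3]/2,.02))
E
```

```text
t: 1.1
tool_pos: [0.4492, 0.2846, 0.1488]
tool_rot: [0.213, -3.132, 0.003]
contact_force: [-0.2, 0.2, 1.0]
opening: 0.0853
row [-0.03  0.16 13.68] [-0.002 -0.003 -0.004] lane now [-160.4  270.4  148.8] t 1.1 F [-0.2  0.2  1. ] op 0.0853
[277.14442134 205.39166303]
[277.26222616 213.75623123]
[ 320    0  121   59 2744] [376.62062682  31.90233236] [0.29863802 0.34322889 0.01      ] [0.29971175 0.34328213 0.02      ]
[  0  13 280  44 644] [138.71583851  34.09627329] [0.32530925 0.15972606 0.01      ] [0.32785545 0.16493681 0.02      ]
[ 246  180   68   66 2956] [280.16441137 209.13667118] [0.4496858  0.28880155 0.01      ] [0.45065062 0.28866701 0.02      ]
[480 181  80  77 984] [523.15142276 218.8953252 ] [0.42866233 0.50786958 0.01      ] [0.42785302 0.4968547  0.02      ]
[   0  190  110  154 8173] [ 35.34246911 270.55524287] [0.5410986 0.0666724 0.01     ] [0.52921383 0.09234465 0.02      ]
[279 315  40  31 714] [298.34593838 330.25770308] [0.571362   0.32445452 0.01      ] [0.56461453 0.32334251 0.02      ]
[ 439  386   52   34 1160] [463.19913793 405.90689655] [0.64008336 0.51584463 0.01      ] [0.62674325 0.50782026 0.02      ]
```

View pics/w1.png

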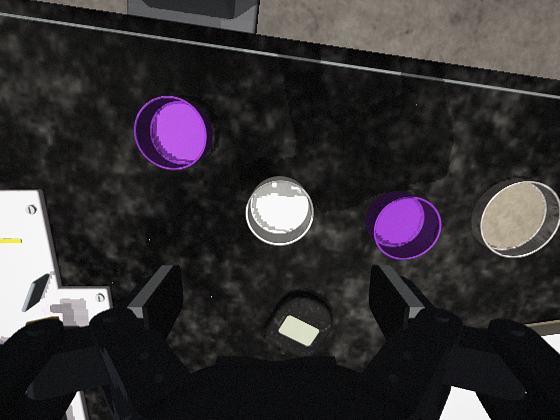

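The wrist view shows the empty silver can at (280,210), with purple cans either side. The ring at (518,218) is a soil-filled can and not ours. I'll descend now.

```bash
python3 -m jog '[[0,0.25,3.5,0,0,0,0],[0,0.25,7,0,0,0,0],[0,0.25,10,0,0,0,0],[0,0.25,12.5,0,0,0,0],[0,0.25,13.6,0,0,0,0],[0,0.25,13.6,0,0,0,0],[0,0.25,13.6,0,0,0,40]]' 25; python3 -m jog '[[0,0,0,0,0,0,255],[0,0,0,0,0,0,255],[0,0,0,0,0,0,255],[0,0,0,0,0,0,255],[0,0,0,0,0,0,255],[0,0,0,0,0,0,255]]'; python3 go.py L -130 0 120
```

```text
t: 1.73
tool_pos: [0.4479, 0.2889, 0.0137]
tool_rot: [0.219, -3.132, 0.002]
contact_force: [-0.9, 0.0, 0.1]
opening: 0.0754
t: 2.23
tool_pos: [0.4497, 0.2902, 0.0165]
tool_rot: [-0.218, 3.132, 0.002]
contact_force: [-1.9, 0.3, 6.4]
opening: 0.0552
row [ -2.95 -27.57 -10.37] [ 0.001  0.002 -0.   ] lane now [-159.1  275.8   16.5] t 2.23 F [-1.9  0.3  6.4] op 0.0552
```

```bash
python3 -m jog '[[0,0,-2,0,0,0,255],[0,0,-5,0,0,0,255],[-0.5,-3,-7,0,0,0,255],[-1,-6,-7,0,0,0,255],[-1.5,-9.5,-7,0,0,0,255],[-2,-13,-7,0,0,0,255],[-2.5,-16.5,-7,0,0,0,255],[-3,-20,-7,0,0,0,255]]'; python3 go.py L -130 0 27
```

```text
t: 2.9
tool_pos: [0.5076, 0.0946, 0.0874]
tool_rot: [-0.219, 3.13, 0.002]
contact_force: [0.5, 0.7, -0.7]
opening: 0.0549
row [ 0.12 -7.41  6.04] [ 0.001  0.004 -0.   ] lane now [-129.    74.1   87.4] t 2.9 F [ 0.5  0.7 -0.7] op 0.0549
```

```bash
python3 -m jog '[[0.1,-3.5,0,0,0,0,255],[0.1,-7,0,0,0,0,255],[0.1,-7.4,2,0,0,0,255],[0.1,-7.4,4.5,0,0,0,255],[0.1,-7.4,5.5,0,0,0,255],[0.1,-7.4,5.5,0,0,0,255],[0.1,-7.4,5.5,0,0,0,255]]'; python3 go.py L -130 0 25;  python3 - <<'E'
from h import *
im=get_image('scene')[:,:,::-1];cv2.imwrite('pics/s2.png',cv2.resize(im[165:285,210:350],None,fx=5,fy=5,interpolation=cv2.INTER_CUBIC))
E
```

```text
t: 3.48
tool_pos: [0.5168, 0.0216, 0.0323]
tool_rot: [-0.219, 3.131, 0.002]
contact_force: [0.5, 1.0, -0.6]
opening: 0.0548
row [-0.01 -0.05  0.73] [0.001 0.003 0.   ] lane now [-130.1    0.5   32.3] t 3.48 F [ 0.5  1.  -0.6] op 0.0548
```

View pics/s2.png

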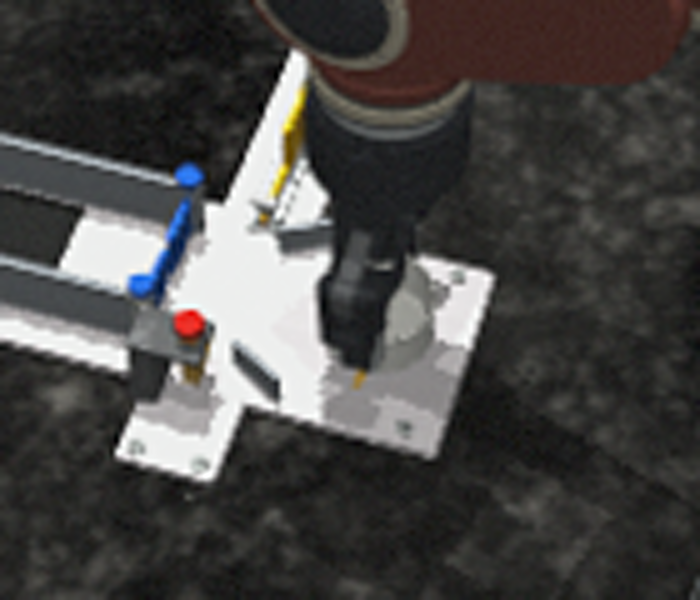

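The can, at about (405,315), is held level just over the apron. Lowering until the force shows contact, then releasing.

```bash
python3 -m jog '[[0,0,0.4,0,0,0,255],[0,0,0.6,0,0,0,255],[0,0,0.8,0,0,0,255],[0,0,0.85,0,0,0,255],[0,0,0.85,0,0,0,255]]'; python3 go.py L -130 0 25
```

```text
t: 3.95
tool_pos: [0.5177, 0.0217, 0.0248]
tool_rot: [-0.22, 3.129, 0.001]
contact_force: [1.2, -0.6, -1.2]
opening: 0.0551
row [ 0.08 -0.06 -0.02] [0.001 0.005 0.001] lane now [-129.2    0.6   24.8] t 3.95 F [ 1.2 -0.6 -1.2] op 0.0551
```

```bash
python3 -m jog '[[0,0,0.15,0,0,0,255],[0,0,0.3,0,0,0,255],[0,0,0.3,0,0,0,255]]'; python3 -m jog '[[0,0,0,0,0,0,255],[0,0,0,0,0,0,255]]';python3 go.py L -130 0 25
```

```text
t: 4.2
tool_pos: [0.518, 0.0218, 0.0245]
tool_rot: [-0.221, 3.13, 0.001]
contact_force: [-9.1, 1.7, 17.9]
opening: 0.0551
t: 4.37
tool_pos: [0.5188, 0.0217, 0.0254]
tool_rot: [-0.221, 3.128, 0.001]
contact_force: [0.4, -0.3, -1.5]
opening: 0.0548
row [ 0.2  -0.04  0.04] [0.    0.005 0.001] lane now [-128.     0.4   25.4] t 4.37 F [ 0.4 -0.3 -1.5] op 0.0548
```

```bash
python3 -m jog '[[0,0,0,0,0,0,40],[0,0,0,0,0,0,40],[0,0,0,0,0,0,40],[0,0,0,0,0,0,40],[0,0,-2,0,0,0,40],[0,0,-5,0,0,0,40],[0,0,-6,0,0,0,40]]'; python3 go.py L -190 0 35; python3 - <<'E'
from h import *
c=calibration('wrist');p=np.load('lane.npy')
im=get_image('wrist')[:,:,::-1];cv2.imwrite('pics/w2.png',im);print(proj(c,L2W(p,(-128,0,38))),proj(c,L2W(p,(-20,0,8))))
E
```

```text
t: 4.95
tool_pos: [0.5205, 0.0214, 0.0888]
tool_rot: [-0.22, 3.123, -0.0]
contact_force: [0.8, 0.3, 1.4]
opening: 0.0722
row [6.42 0.03 5.31] [-0.001  0.01   0.001] lane now [-1.264e+02 -1.000e-01  8.880e+01] t 4.95 F [0.8 0.3 1.4] op 0.0722
[275.53256483 238.44948766] [275.30298445 350.68565611]
```

View pics/w2.png

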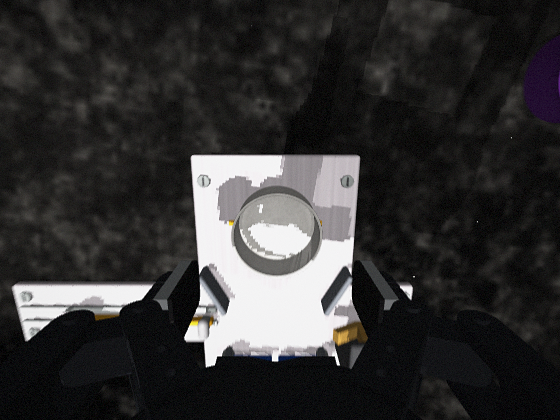

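The can stands upright on the apron, rim centre about (277,231). Next: the fingers go behind it, nearly closed.

```bash
python3 -m jog '[[3,0,0,0,0.01,0,210],[6.2,0,0,0,0.01,0,210],[6.2,0,0,0,0.01,0,210],[6.2,0,0,0,0.01,0,210],[6.2,0,1,0,0.01,0,210],[6.2,0,3,0,0.01,0,210],[6.2,0,5,0,0.01,0,210],[6.2,0,5.8,0,0.01,0,210]]'; python3 -m jog '[[0,0,0,0,0,0,210],[0,0,0,0,0,0,210]]'; python3 go.py L -80 0 30
```

```text
t: 5.67
tool_pos: [0.4601, 0.0129, 0.0282]
tool_rot: [0.221, -3.133, 0.001]
contact_force: [0.2, -0.1, 0.0]
opening: 0.0151
t: 5.83
tool_pos: [0.4598, 0.013, 0.0271]
tool_rot: [0.221, -3.131, 0.0]
contact_force: [-0.4, 0.5, 0.4]
opening: 0.015
row [-10.77  -0.02  -0.32] [ 0.    -0.003  0.001] lane now [-187.7   -0.    27.1] t 5.83 F [-0.4  0.5  0.4] op 0.015
```

```bash
python3 -m jog '[[-0.8,0,-0.2,0,0,0,210],[-1.6,0,-0.2,0,0,0,210],[-2.4,0,-0.2,0,0,0,210],[-3.2,0,-0.2,0,0,0,210],[-4,0,-0.2,0,0,0,210],[-4.8,0,-0.2,0,0,0,210],[-5.6,0,-0.2,0,0,0,210],[-6.4,0,-0.2,0,0,0,210]]'; python3 go.py L 22 0 30
```

```text
t: 6.5
tool_pos: [0.524, 0.0221, 0.0289]
tool_rot: [0.221, -3.131, 0.0]
contact_force: [-1.4, -0.5, 0.5]
opening: 0.0147
row [-14.48  -0.03  -0.15] [ 0.    -0.003  0.001] lane now [-1.228e+02  1.000e-01  2.890e+01] t 6.5 F [-1.4 -0.5  0.5] op 0.0147
```

```bash
python3 -m jog '[[-0.8,0,0,0,0,0,210],[-1.6,0,0,0,0,0,210],[-2.4,0,0,0,0,0,210],[-3.2,0,0,0,0,0,210],[-4,0,0,0,0,0,210],[-4.8,0,0,0,0,0,210],[-5.6,0,0,0,0,0,210],[-6.4,0,0,0,0,0,210]]'; python3 go.py L 22 0 30; python3 - <<'E'
from h import *
im=get_image('scene')[:,:,::-1];cv2.imwrite('pics/s3.png',cv2.resize(im[155:265,180:320],None,fx=5,fy=5,interpolation=cv2.INTER_CUBIC))
E
```

```text
t: 7.17
tool_pos: [0.5877, 0.0312, 0.0287]
tool_rot: [0.221, -3.129, 0.0]
contact_force: [-5.2, -0.4, 4.1]
opening: 0.0148
row [-8.06 -0.03 -0.17] [ 0.    -0.004  0.002] lane now [-58.6   0.2  28.7] t 7.17 F [-5.2 -0.4  4.1] op 0.0148
```

View pics/s3.png

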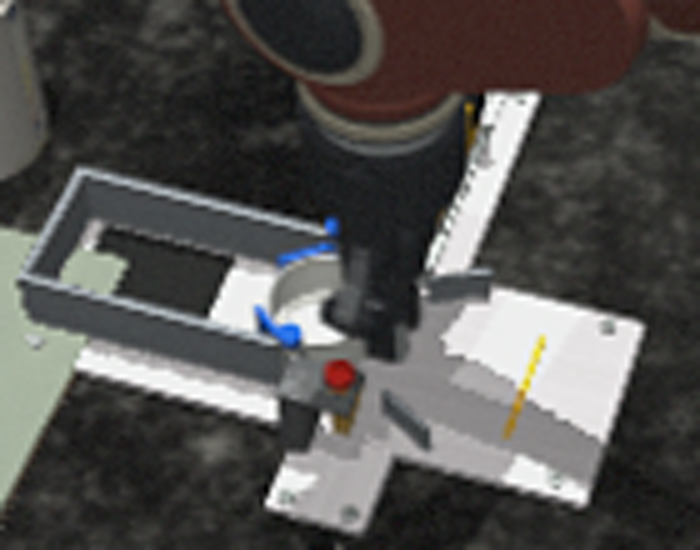

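The can is level and midway through the gate, with both leaves opening, at about (305,250) and (275,325). Continuing the push.

```bash
python3 -m jog '[[-0.6,0,0,0,0,0,210],[-1.2,0,0,0,0,0,210],[-1.8,0,0,0,0,0,210],[-2.4,0,0,0,0,0,210],[-3,0,0,0,0,0,210],[-3.6,0,0,0,0,0,210],[-4.2,0,0,0,0,0,210],[-4.8,0,0,0,0,0,210]]'; python3 go.py L 26 0 30
```

```text
t: 7.88
tool_pos: [0.6378, 0.0382, 0.0291]
tool_rot: [0.221, -3.133, 0.0]
contact_force: [-0.2, -1.4, 0.6]
opening: 0.0151
row [-3.4  -0.02 -0.09] [-0.    -0.001  0.001] lane now [-8.   0.1 29.1] t 7.88 F [-0.2 -1.4  0.6] op 0.0151
```

```bash
python3 -m jog '[[-0.6,0,0,0,0,0,210],[-1.2,0,0,0,0,0,210],[-1.8,0,0,0,0,0,210],[-2.4,0,0,0,0,0,210],[-3,0,0,0,0,0,210],[-3.5,0,0,0,0,0,210],[-3.7,0,0,0,0,0,210],[-3.7,0,0,0,0,0,210]]'; python3 go.py L 26 0 30
```

```text
t: 8.55
tool_pos: [0.6753, 0.0435, 0.0293]
tool_rot: [-0.222, 3.133, -0.0]
contact_force: [-0.0, -0.4, 0.3]
opening: 0.0152
row [ 0.39 -0.01 -0.07] [-0.     0.     0.002] lane now [29.9  0.1 29.3] t 8.55 F [-0.  -0.4  0.3] op 0.0152
```

```bash
python3 -m jog '[[0.3,0,0,0,0,0,210],[0.3,0,-1,0,0,0,210],[0.3,0,-3,0,0,0,210],[0.3,0,-6,0,0,0,210],[0.3,0,-9,0,0,0,210],[1,-3,-12,0,0,0,210],[3,-6,-12,0,0,0,210],[5.5,-9,-12,0,0,0,100]]'; python3 go.py L -55 -157 150; python3 - <<'E'
from h import *
im=get_image('scene')[:,:,::-1];a=cv2.resize(im[155:265,180:310],None,fx=3.1,fy=3.1,interpolation=cv2.INTER_CUBIC)
b=cv2.resize(get_image('wrist')[:,:,::-1],(390,292));m=np.zeros((341,800,3),np.uint8);m[:a.shape[0],:a.shape[1]]=a;m[:292,410:]=b
cv2.imwrite('pics/s4.png',m)
E
```

```text
t: 9.22
tool_pos: [0.6357, -0.0544, 0.1545]
tool_rot: [-0.224, 3.125, -0.004]
contact_force: [-0.2, -0.3, -1.2]
opening: 0.0259
row [ 3.23 -6.56  0.45] [-0.003  0.009  0.003] lane now [-22.9 -91.3 154.5] t 9.22 F [-0.2 -0.3 -1.2] op 0.0259
```

View pics/s4.png

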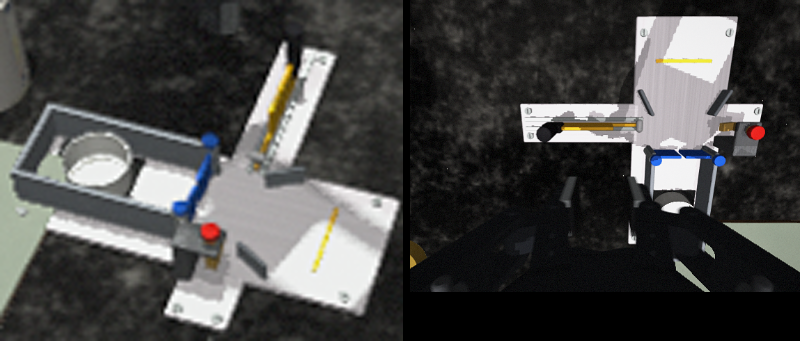

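The left panel shows the can upright inside the chamber at about (97,165), with both blue leaves shut. The right panel shows the knob at about (543,133). Next I'll measure the knob.

```bash
python3 - <<'E'
from h import *
p=np.load('lane.npy');c=calibration('wrist');im=get_image('wrist')[:,:,::-1]
for o in(120,127,135):print(o,proj(c,L2W(p,(-55,-30-o,80))).round(1),proj(c,L2W(p,(-55,-30-o,48))).round(1))
print('catch',proj(c,L2W(p,(-55,60,70))).round(1))
h=cv2.cvtColor(im.copy(),cv2.COLOR_BGR2HSV);r=cv2.inRange(h,(0,150,100),(8,255,255))
n,l,st,ce=cv2.connectedComponentsWithStats(r);i=1+st[1:,4].argmax();print('red',ce[i],st[i])
w=im[165:215,155:245].max(2)
k=(w<55).astype(np.uint8);n,l,st,ce=cv2.connectedComponentsWithStats(k)
for s,e in zip(st[1:],ce[1:]):
    if s[4]>30:print(s+[155,165,0,0,0],e+[155,165])
cv2.imwrite('pics/k.png',cv2.resize(im[140:230,130:290],None,fx=5,fy=5,interpolation=cv2.INTER_CUBIC))
E
```

```text
120 [190.6 192.1] [201.6 183.9]
127 [180.1 192.2] [192.5 183.9]
135 [168.1 192.2] [182. 184.]
catch [496.6 188.8]
red [496.16231884 189.1884058 ] [486 179  22  21 345]
[ 155  169   90   46 1726] [195.35341831 199.13904983]
```

View pics/k.png

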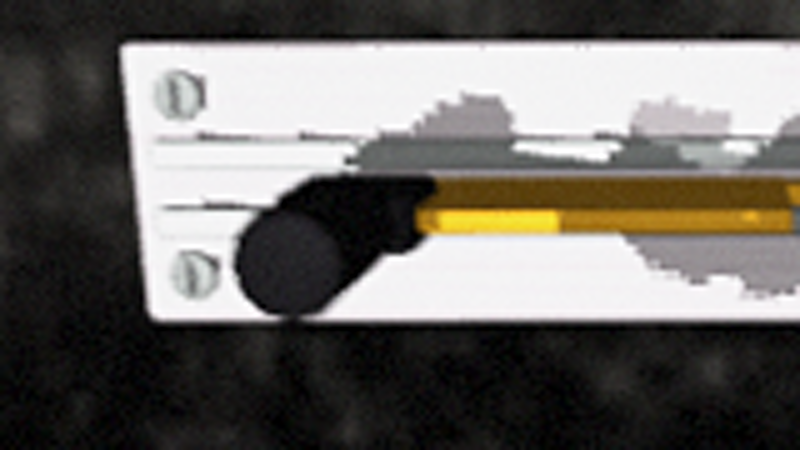

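Knob top is at wrist pixel (188,192), so the opening is about 122 mm and y is about -152. I'll grip the knob with the jaws along the track.

```bash
python3 go.py L -55 -151.7 150; python3 -m jog '[[1.6,-3,0,0,0.01,0,110],[3.2,-6,0,0,0.01,0,110],[3.2,-6.05,0,0,0.01,0,110],[3.2,-6.05,0,0,0.01,0,110]]'; python3 go.py L -55 -151.7 68
```

```text
row [ 2.86 -6.    0.05] [-0.001  0.001 -0.002] lane now [-26.3 -91.8 150.5] t 9.37 F [ 0.4  0.2 -0.4] op 0.0485
t: 9.7
tool_pos: [0.609, -0.1202, 0.1509]
tool_rot: [0.213, -3.127, 0.001]
contact_force: [0.1, 1.2, 0.2]
opening: 0.0486
row [-0.41  0.1   8.29] [-0.    -0.008 -0.004] lane now [ -58.5 -152.7  150.9] t 9.7 F [0.1 1.2 0.2] op 0.0486
```

```bash
python3 -m jog '[[-0.4,0.1,2.5,0,-0.008,0,110],[-0.4,0.1,5,0,-0.008,0,110],[-0.4,0.1,7,0,-0.008,0,110],[-0.4,0.1,8,0,-0.008,0,110],[-0.4,0.1,8.2,0,-0.008,0,110],[-0.4,0.1,8.2,0,-0.008,0,110]]' 40; python3 -m jog '[[0,0,0,0,0,0,255],[0,0,0,0,0,0,255],[0,0,0,0,0,0,255],[0,0,0,0,0,0,255],[0,0,0,0,0,0,255],[0,0,0,0,0,0,255]]'; python3 go.py L -55 -30 68
```

```text
t: 10.2
tool_pos: [0.6122, -0.1177, 0.0684]
tool_rot: [0.215, -3.134, -0.001]
contact_force: [0.5, 0.6, 0.7]
opening: 0.0484
t: 10.7
tool_pos: [0.6137, -0.1182, 0.0705]
tool_rot: [-0.215, 3.132, -0.002]
contact_force: [-0.6, 0.0, 6.5]
opening: 0.0141
row [ 0.17 12.14  0.24] [-0.001  0.003 -0.003] lane now [ -53.6 -151.4   70.5] t 10.7 F [-0.6  0.   6.5] op 0.0141
```

Knob gripped. Sliding the gate shut.

```bash
python3 -m jog '[[0.1,1,-0.1,0,0,0,255],[0.1,2.3,-0.1,0,0,0,255],[0.1,3.6,-0.1,0,0,0,255],[0.1,4.9,-0.1,0,0,0,255],[0.1,6.2,-0.1,0,0,0,255],[0.1,7.2,-0.1,0,0,0,255],[0.1,8.2,-0.1,0,0,0,255],[0.1,9,-0.1,0,0,0,255]]'; python3 go.py L -55 -30 70
```

```text
t: 11.37
tool_pos: [0.6011, -0.0291, 0.0707]
tool_rot: [-0.214, 3.129, -0.004]
contact_force: [6.4, -3.3, -6.6]
opening: 0.014
row [0.14 3.14 0.06] [-0.003  0.005 -0.003] lane now [-53.7 -61.4  70.7] t 11.37 F [ 6.4 -3.3 -6.6] op 0.014
```

```bash
python3 -m jog '[[0,0.6,0,0,0,0,255],[0,1.2,0,0,0,0,255],[0,1.8,0,0,0,0,255],[0,2.4,0,0,0,0,255],[0,2.8,0,0,0,0,255],[0,3.1,0,0,0,0,255],[0,3.2,0,0,0,0,255],[0,3.2,0,0,0,0,255]]'; python3 go.py L -55 -30 70
```

```text
t: 12.03
tool_pos: [0.5969, 0.0016, 0.0707]
tool_rot: [-0.215, 3.128, -0.008]
contact_force: [2.0, -5.3, -1.0]
opening: 0.0143
row [0.15 0.04 0.07] [-0.005  0.006 -0.002] lane now [-53.5 -30.4  70.7] t 12.03 F [ 2.  -5.3 -1. ] op 0.0143
```

Gate is nominally about 0.4 mm from shut. Pushing a little further until the force rises at the stop.

```bash
python3 -m jog '[[0,0.15,0,0,0,0,255],[0,0.3,0,0,0,0,255],[0,0.4,0,0,0,0,255],[0,0.4,0,0,0,0,255],[0,0.4,0,0,0,0,255]]'; python3 go.py L -55 -30 70
```

```text
t: 12.45
tool_pos: [0.5969, 0.0018, 0.0707]
tool_rot: [-0.215, 3.127, -0.02]
contact_force: [2.5, -13.6, -2.1]
opening: 0.0143
row [0.15 0.02 0.07] [-0.013  0.006 -0.002] lane now [-53.5 -30.2  70.7] t 12.45 F [  2.5 -13.6  -2.1] op 0.0143
```

```bash
python3 -m jog '[[0,0,0,0,0,0,150],[0,0,0,0,0,0,110],[0,0,0,0,0,0,110],[0,0,0,0,0,0,110],[0,0,0,0,0,0,110],[0,0,-2,0,0,0,110],[0,0,-5,0,0,0,110],[0,0,-8,0,0,0,110]]'; python3 -m jog '[[3,0,-4,0,0,0,110],[7,0,-7,0,0,0,110],[11,0,-7,0,0,0,110],[14,0,-7,0,0,0,110],[16,0,-7,0,0,0,110],[16,0,-7,0,0,0,110]]'; python3 go.py L -55 -30 70; python3 - <<'E'
from h import *
p=np.load('lane.npy')
im=get_image('scene')[:,:,::-1];a=cv2.resize(im[155:265,180:310],None,fx=3.1,fy=3.1,interpolation=cv2.INTER_CUBIC)
c=calibration('scene');print('red exp down',proj(c,L2W(p,(-55,60,70))),'up',proj(c,L2W(p,(-55,60,77.5))),'knob shut',proj(c,L2W(p,(-55,-30,80))))
for n in('pics/scene0.png',None):
    s=cv2.imread(n) if n else im
    r=cv2.inRange(cv2.cvtColor(s[165:265,180:320].copy(),cv2.COLOR_BGR2HSV),(0,150,100),(8,255,255));k,l,st,ce=cv2.connectedComponentsWithStats(r);i=1+st[1:,4].argmax();print('red',ce[i]+[180,165])
w=get_image('wrist')[:,:,::-1];cv2.imwrite('pics/w5full.png',w)
b=cv2.resize(w,(390,292));m=np.zeros((341,800,3),np.uint8);m[:a.shape[0],:a.shape[1]]=a;m[:292,410:]=b
cv2.imwrite('pics/s5.png',m);cv2.imwrite('pics/s5full.png',im)
E
```

```text
t: 13.12
tool_pos: [0.595, 0.0034, 0.1501]
tool_rot: [-0.216, 3.131, -0.018]
contact_force: [2.4, -0.4, 0.1]
opening: 0.0486
t: 13.62
tool_pos: [0.4335, -0.0176, 0.2198]
tool_rot: [-0.215, 3.13, -0.018]
contact_force: [-0.1, -0.2, -0.6]
opening: 0.0482
row [-16.26  -0.12  15.04] [-0.012  0.003 -0.002] lane now [-218.1  -26.6  219.8] t 13.62 F [-0.1 -0.2 -0.6] op 0.0482
red exp down [247.83303011 228.5437278 ] up [247.70824819 226.66312178] knob shut [259.95255306 197.8632623 ]
red [247.33333333 229.125     ]
red [247.5        229.16666667]
```

View pics/s5.png

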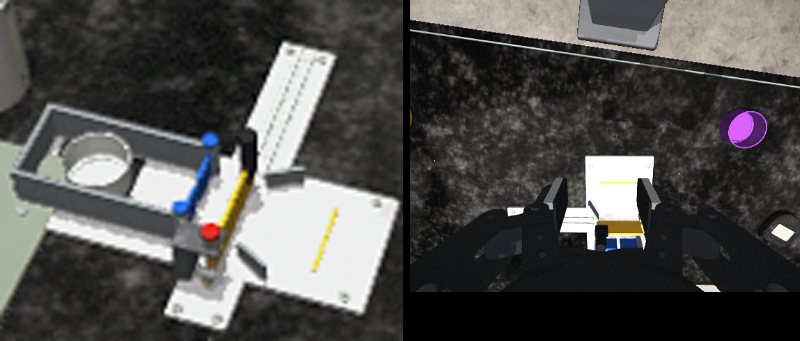

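The gate is across the lane, with its knob at (250,137) against the shut position predicted there. The red knob is at its original pixel, so the catch has dropped. The leaves are shut and the can is upright inside. Handing in.

```bash
python3 -c "
from station import *
print(finish_job())"
```

```text
the job is handed in; nothing more can be done
None
```

The can is standing upright inside the lane with both blue leaves closed, and the yellow gate is shut with its catch dropped. I handed the job in at about 14 s of robot time; the hand-in gives no verdict.

- **Can:** I set the open aluminium can on the apron and pushed it through the swing gate with nearly closed fingers. By the pusher's position it stands at about x = 68 mm in the lane.
- **Gate:** I gripped the black knob and slid the gate until it reached its stop, where the force rose to about 14 N with almost no further movement. I then released the knob and moved the arm clear.
- **Last checks:** The final picture shows the can upright and both leaves shut. The gate knob is where the shut position predicts. The red catch knob is within 0.2 pixel of where it started, and a raised catch would show about 2 pixels higher.
- **Not checked separately:** I did not compare the bystanders' positions before and after. No unexpected force was felt. The largest reading, about 18 N, came when I set the can down on the apron.

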